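Sweep the coin beads into the catch tray

TASK

Clear the bead sorting board: with the fingertips, sweep the red, the yellow and the green coin bead across the felt and over the board's open edge, so that all three drop into the white catch tray. Only push the beads along the board, never pick them up, and leave the thread spool, the jar and the pliers where they are.

Things in the scene. Friction and masses are not known exactly. Their poses are not given: they have to be found in the camera images.
- sorting_board: fixed board with a catch tray on its +y side, 256 mm (x) by 291 mm (y), at varying places and yaws; origin at table height. Level grey felt deck 45 mm above the table, x -120..120, y -120..80 mm. Wooden rims 8 mm thick stand 8 mm above the deck at both x ends and the -y side; the +y side is open, without a rim, and drops into the tray
- deck_edge (a point): middle of the deck's open edge (board x 0, y 80 mm), at deck height, 45 mm above the table; axes as the board's, +y points over the edge into the tray
- tray_floor (a point): middle of the white catch tray's inner floor, 4 mm above the table; axes as the board's. Inside, the tray is 75 mm wide (board y 80..155 mm) and 240 mm long (board x -120..120 mm); its outer walls are 8 mm thick and 60 mm high, 15 mm above the deck
- red_center (a point): centre of the red bead: a glazed ceramic coin bead, a flat disc 28 mm in diameter and 14 mm thick with a 6 mm dark hole through the middle, about 19 g; lies flat and loose on the deck, so its centre starts 7 mm above the deck and 52 mm above the table. It slides when pushed, it is too flat to roll.
- yellow_center (a point): centre of the yellow bead: a glazed ceramic coin bead, a flat disc 28 mm in diameter and 14 mm thick with a 6 mm dark hole through the middle, about 19 g; lies flat and loose on the deck, so its centre starts 7 mm above the deck and 52 mm above the table. It slides when pushed, it is too flat to roll.
- green_center (a point): centre of the green bead: a glazed ceramic coin bead, a flat disc 28 mm in diameter and 14 mm thick with a 6 mm dark hole through the middle, about 19 g; lies flat and loose on the deck, so its centre starts 7 mm above the deck and 52 mm above the table. It slides when pushed, it is too flat to roll.
- bead_red: the red coin bead as a body; origin at the middle of the face it starts lying on, 7 mm from its centre, z along the hole
- bead_yellow: the yellow coin bead as a body; origin at the middle of the face it starts lying on, 7 mm from its centre, z along the hole
- bead_green: the green coin bead as a body; origin at the middle of the face it starts lying on, 7 mm from its centre, z along the hole
- spool: thread spool standing loose on the deck, white flanges 32 mm in diameter, red thread 25 mm, 32 mm tall, about 35 g; origin at the centre of its underside. The three beads and the spool share four lanes about 55 mm apart along the board's x, one thing to a lane in any order, so a bead pushed straight along the board's +y meets nothing
- bead_jar: closed amber glass jar with metal lid standing on the table beyond the board's -y side, 52 mm in diameter, 65 mm tall, 160 g; origin at the centre of its underside
- pliers: small pliers with blue handles lying on the table beyond the board's -y side, about 130 mm long along their x, 56 mm wide, 12 mm high; origin near the pivot at table height

How it is judged:
By the outcome, as a careful person would: the job done as asked, in the order asked, and still so for the second after the job is handed in, with the robot touching nothing.
It also fails if it takes over 51 s, if anything falls off the work surface, if the arm or the gripper's body presses on something with over 40 N, if the wrist force passes 120 N, or if a joint passes its speed limit or range.

ROBOT

A 7-joint arm with a two-finger parallel gripper is mounted at the origin on the work surface. World frame = base frame: x ahead of the robot, y to its left, z up, the work surface at z = 0. Lengths are in m, angles in rad, forces in N, time in s.
With the tool pointing down it reaches from about 0.425 to 0.825 m from the base axis. Payload 3.6 kg.
Tool frame: the origin (TCP) lies midway between the tips of the shut fingers; the grasp point (between the pads) lies 19 mm behind it; z points along the fingers, y is the line along which they close (so a half turn about z gives the same grasp; the last joint's range is limited). The gripper opens to 85 mm and grips with 20 to 120 N. Pads are 22 mm wide; open, the fingers measure 114 mm over their backs; the gripper's body (76 mm by 85 mm) begins 54 mm behind the grasp point. The pads swing forward as they close: fully open they stand 13 mm farther back than shut.
Start: joints at [-1.357, 0.615, -0.013, 1.423, 0.008, 1.103, -0.04], TCP at [0.154, 0.631, 0.231] pointing down, gripper open.
Joint ranges: [-3.12, 3.12], [-0.3, 2.06], [-1.34, 1.32], [0.26, 2.42], [-1.36, 4.5], [0.01, 1.98], [-2.84, 2.84]. Speed limits (rad/s): [2.79, 2.79, 3.14, 3.14, 3.14, 3.14, 3.14].

INTERFACE

Orientations are given as a rotation vector (axis times angle).
In Python, from workcell import status, eyes, robot gives the robot as it stands.
- The arm moves only by the shell command python3 -m crank 'ROWS' [OPENING] [FORCE]. ROWS is JSON, a list of rows, each a list of 4 numbers: the shift along the tool's x, y, z in m, then the turn about the tool's z in rad. In form: [[tx, ty, tz, spin], ...]. A call has 1 to 10 rows; each row is the pose to reach, as a shift and turn from the pose commanded when the call began, along the tool's axes at that moment; what a row does not reach only later rows make up. A row lasts 1/8 s, in which the tool goes at most 62.5 mm and 10.7 degrees, less where a joint would pass 70% of its speed; a pose out of reach is approached as far as the arm can. A call with a gripper value outside its range is refused whole. OPENING is the finger opening in m, from 0 to 0.0854, set as the call begins (- or left out, the last holds). The fingers move at their own pace and stop on an object; FORCE is the grip in N (left out, the last holds). Time passes only in rows, so rows that repeat a pose let the fingers close. It gives the time, the measured TCP pose, the force, the opening and the grip force at its end, in the units of the state.
- status.observe(): the state, without advancing time (a new reading comes with each control period).
- eyes.get_image(name): name is "scene" or "top"; returns a dict with "color" (384x512x3 uint8, red, green, blue), "fx", "fy", "cx", "cy" (pixels), "dist_coeffs" ([k1, k2, p1, p2, k3] as OpenCV has them; the pictures are not rectified), "xyz" and "rotation" of the camera in the world. Camera axes: x right, y down, z forward; pixel columns grow to the right and rows downward; lengths in m; the calibration is good to about 2 mm. A picture is of the moment at which its call begins. There is no depth.
- robot.hand_in(): hands the job in; it is judged then, once.
The state is a dict: "time": time; "joint_positions": joint angles; "qvel": joint speeds; "effort": joint torques, N m; "eef_pos": TCP position; "eef_rot": TCP orientation; "wrist_force": force on the tool from outside, world axes, zero at the start; "moment": the same for the moment, N m; "width": finger opening in m; "gripper_force": force on a finger pad.
Only numpy, scipy, OpenCV 4.12 (cv2) and the standard library are available. Lean on these libraries where they do the work, as an engineer would, in place of code of your own. Each camera call takes 0.05 s, during which the arm holds its last target. There are 200 camera calls.

## Working session

There is one attempt and no reset: what is moved stays moved. The work goes in short steps, Python scripts to look and compute and a shell command to move; the robot and the scene stay as the last step left them, time stands still between calls to the robot, and variables do not carry over. Pictures are saved under pics/ and viewed, at most 10 in all, crops included, and the job is handed in when it is done.

```bash
mkdir -p pics; python3 - <<'E'
from workcell import status, eyes
import cv2
for n in("top","scene"):
    i=eyes.get_image(n); cv2.imwrite(f"pics/{n}0.png",i["color"][:,:,::-1]); print({k:v for k,v in i.items() if k!="color"})
s=status.observe();print(s)
E
```

```text
{'fx': 491.82107735394914, 'fy': 491.82107735394914, 'cx': 257.8365584038061, 'cy': 192.34592855670834, 'dist_coeffs': array([0.00117826, 0.        , 0.        , 0.        , 0.        ]), 'xyz': array([ 0.4005552 , -0.04375993,  0.88950662]), 'rotation': array([-1.98099771,  2.22696937, -0.24636541])}
{'fx': 379.2663481296997, 'fy': 379.2663481296997, 'cx': 253.24686582845197, 'cy': 189.11171241947946, 'dist_coeffs': array([-0.0144012,  0.       ,  0.       ,  0.       ,  0.       ]), 'xyz': array([ 0.97465061, -0.41933676,  0.5409908 ]), 'rotation': array([-2.12019975, -0.98992189,  0.42705781])}
{'time': 0.1, 'joint_positions': array([-1.35750973,  0.61581572, -0.01261846,  1.42475658,  0.0081038 ,
        1.10340955, -0.0404401 ]), 'qvel': array([-0.00092425, -0.00261763,  0.00049987, -0.00352623, -0.00055382,
       -0.00084514,  0.00068847]), 'effort': array([ 7.51812622e-04, -4.70384181e+01,  2.60069612e-01, -1.71571523e+01,
        1.01151594e-02,  5.85724207e-03, -1.65339699e-06]), 'eef_pos': array([0.15419532, 0.63072813, 0.23025245]), 'eef_rot': array([-0.37567936, -3.11879764,  0.00365314]), 'wrist_force': array([0.35163932, 0.67864566, 0.1957588 ]), 'moment': array([-0.02679002,  0.02592507, -0.02362456]), 'gripper_force': 0.0, 'width': 0.08562450190997345}
```

View pics/top0.png

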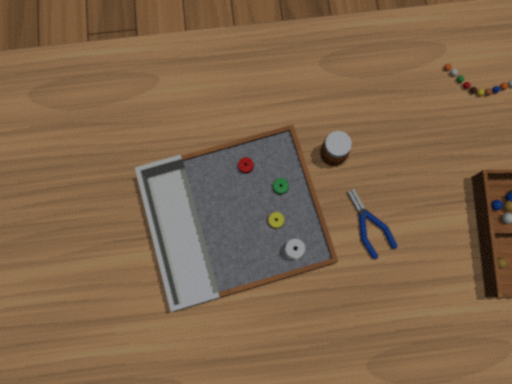

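View pics/scene0.png

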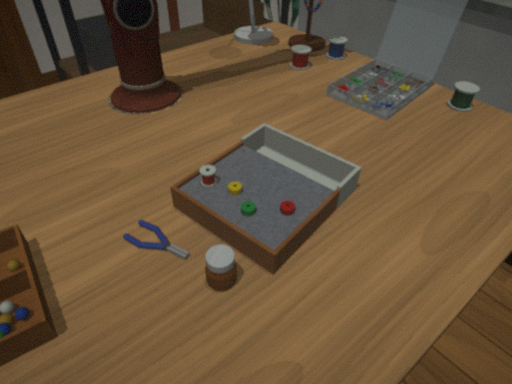

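The top picture shows red at (246,165), green at (281,186), yellow at (276,219) and the spool at (295,249). The back rim corners are (293,128) and (335,262), and the tray's outer corners are (137,168) and (171,309). The open edge faces image left.

```bash
cat > h.py <<'E'
from workcell import status, eyes
import cv2, numpy as np
from scipy.spatial.transform import Rotation as R
from scipy.optimize import least_squares
def ray(i,px,z):
    K=np.array([[i["fx"],0,i["cx"]],[0,i["fy"],i["cy"]],[0,0,1]])
    u=cv2.undistortPoints(np.array([[px]],float),K,i["dist_coeffs"])[0,0]
    d=R.from_rotvec(i["rotation"]).apply([*u,1]); return (i["xyz"]+d*(z-i["xyz"][2])/d[2])[:2]
def beads(i,z=.055):
    h=cv2.cvtColor(i["color"],cv2.COLOR_RGB2HSV); o={}
    for n,(a,b,w) in dict(red=(172,6,1),yellow=(22,34,0),green=(55,85,0)).items():
        H=h[...,0]; m=((H>=a)|(H<=b)) if w else ((H>=a)&(H<=b))
        m=m&(h[...,1]>150)&(h[...,2]>60); m[:,:130]=0;m[:,340:]=0;m[:120]=0;m[315:]=0
        c,l,s,ct=cv2.connectedComponentsWithStats(m.astype(np.uint8))
        if c>1: k=1+s[1:,4].argmax(); o[n]=(ct[k].round(1),s[k,4],ray(i,ct[k],z))
    return o
E
python3 - <<'E'
from h import *
i=eyes.get_image("top")
P=[((293,128),(-128,-128),.053),((335,262),(128,-128),.053),((137,168),(-128,163),.06),((171,309),(128,163),.06)]
W=[ray(i,p,z) for p,_,z in P]; print(np.round(W,4))
for s in(1,-1):
    B=np.array([(s*b[0]/1000,b[1]/1000) for _,b,_ in P])
    f=lambda q:(np.array([[np.cos(q[2]),-np.sin(q[2])],[np.sin(q[2]),np.cos(q[2])]])@B.T).T+q[:2]-W
    for t in(0,2,4):
        r=least_squares(lambda q:f(q).ravel(),[.4,0,t]);print(s,r.x,r.cost)
        if r.cost<3e-4:q=r.x
print(q)
M=R.from_euler('z',q[2]).as_matrix()[:2,:2]
b=beads(i); b['spool']=(0,0,ray(i,(295,248),.075))
for n,v in b.items(): print(n,v,M.T@(v[2]-q[:2]))
s=status.observe(); T=R.from_rotvec(s["eef_rot"]).as_matrix();print(T.round(3),s["eef_pos"])
E
```

```text
[[ 0.7    -0.1395]
 [ 0.4546 -0.1784]
 [ 0.6562  0.1422]
 [ 0.4096  0.1016]]
1 [ 0.55763876 -0.03586517  0.14479494] 0.1276314096920195
1 [ 0.55765893 -0.03586222  0.14595958] 0.127631409777925
1 [ 0.55763756 -0.03586535  6.42791107] 0.127631410495686
-1 [ 0.55787164 -0.03582961  0.1582568 ] 4.609146995545713e-05
-1 [ 0.55787165 -0.03582961  0.15825692] 4.6091469955362253e-05
-1 [ 0.55787164 -0.03582961  6.44144213] 4.609146995530011e-05
[ 0.55787164 -0.03582961  6.44144213]
red (array([245.5, 164.7]), np.int32(171), array([ 0.64128596, -0.04706493])) [ 0.08060128 -0.02424077]
yellow (array([275.6, 220. ]), np.int32(164), array([ 0.53724779, -0.08757958])) [-0.02852177 -0.04785301]
green (array([279.3, 184.6]), np.int32(67), array([ 0.59860821, -0.10183689])) [ 0.02982495 -0.07160238]
spool (0, 0, array([ 0.48364414, -0.1126186 ])) [-0.08540164 -0.06413136]
[[-0.971  0.237 -0.001]
 [ 0.237  0.971 -0.002]
 [ 0.    -0.002 -1.   ]] [0.15420903 0.63082315 0.23036366]
```

```bash
python3 -m crank '[[-0.323,-0.286,0,0.586],[-0.323,-0.286,0,0.586],[-0.323,-0.286,0,0.586],[-0.323,-0.286,0,0.586],[-0.323,-0.286,0,0.586],[-0.323,-0.286,0,0.586],[-0.323,-0.286,0,0.586],[-0.323,-0.286,0,0.586],[-0.323,-0.286,0,0.586]]' 0.016
cat >> h.py <<'E'
Q=np.array([0.55787,-0.03583]);A=0.15826;M=R.from_euler('z',A).as_matrix()[:2,:2]
def go(bx,by,z):
    "tool-axis shift and spin to board point, tool x along board y"
    s=status.observe();T=R.from_rotvec(s["eef_rot"]).as_matrix()
    g=np.append(Q+M@[bx,by],z); sp=-(A+np.pi/2-np.arctan2(T[1,0],T[0,0]))
    print("shift",(T.T@(g-s["eef_pos"])).round(4),"spin",round(sp,4),"board now",(M.T@(s["eef_pos"][:2]-Q)).round(4),s["eef_pos"][2].round(4),"F",s["wrist_force"].round(1),s["width"].round(4),s["time"])
E
python3 -c "from h import *;go(.0806,-.057,.11)"
```

```text
time: 1.27
eef_pos: [0.3998, 0.2773, 0.2312]
eef_rot: [-1.26, -2.877, -0.0]
wrist_force: [-0.8, 0.2, -0.3]
width: 0.0159
gripper_force: 0.0Traceback (most recent call last):
  File "<string>", line 1, in <module>
    from h import *;go(.0806,-.057,.11)
                    ~~^^^^^^^^^^^^^^^^^
  File "h.py", line 22, in go
    print("shift",(T.T@(g-s["eef_pos"])).round(4),"spin",round(sp,4),"board now",(M.T@(s["eef_pos"][:2]-Q)).round(4),s["eef_pos"][2].round(4),"F",s["wrist_force"].round(1),s["width"].round(4),s["time"])
                                                                                                                                                                            ^^^^^^^^^^^^^^^^
AttributeError: 'float' object has no attribute 'round'
```

```bash
sed -i 's/s\["width"\].round(4)/s["width"]/' h.py; python3 -c "from h import *;go(.0806,-.057,.11)"
```

```text
shift [-0.4296 -0.0605  0.1208] spin 0.5869 board now [-0.1068  0.3342] 0.2312 F [-0.8  0.2 -0.3] 0.015930343422668927 1.275
```

```bash
python3 -m crank '[[-0.43,-0.0605,0.07,0.587],[-0.43,-0.0605,0.07,0.587],[-0.43,-0.0605,0.07,0.587],[-0.43,-0.0605,0.07,0.587],[-0.43,-0.0605,0.07,0.587],[-0.43,-0.0605,0.12,0.587],[-0.43,-0.0605,0.12,0.587],[-0.43,-0.0605,0.12,0.587],[-0.43,-0.0605,0.12,0.587],[-0.43,-0.0605,0.12,0.587]]'
python3 - <<'E'
from h import *
go(.0806,-.057,.05)
i=eyes.get_image("scene"); cv2.imwrite("pics/s1.png",cv2.resize(i["color"][100:280,150:390,::-1],None,fx=3,fy=3))
E
```

```text
time: 2.52
eef_pos: [0.6475, -0.0766, 0.1121]
eef_rot: [-2.034, -2.393, -0.004]
wrist_force: [-0.2, 0.7, 0.5]
width: 0.016
gripper_force: 0.0
shift [-0.0028 -0.0015  0.062 ] spin 0.0039 board now [ 0.0821 -0.0543] 0.1121 F [-0.2  0.7  0.5] 0.01598836618358913 2.525
```

View pics/s1.png

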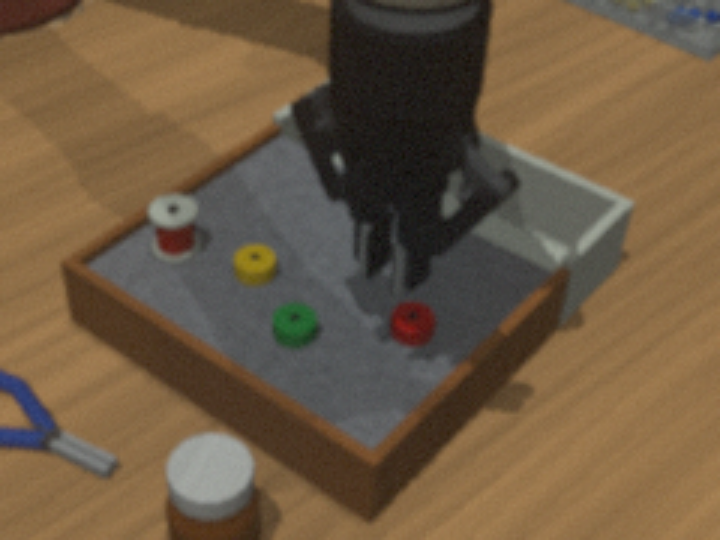

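The fingers, at about (390,270) in the crop, hang over the deck. Projected down they land just behind red (412,323). The other beads and the spool are untouched, so I descend and sweep.

```bash
python3 -m crank '[[-0.003,-0.0015,0.03,0.004],[-0.003,-0.0015,0.062,0.004],[-0.003,-0.0015,0.062,0.004],[0.012,-0.0015,0.062,0.004],[0.027,-0.0015,0.062,0.004],[0.042,-0.0015,0.062,0.004]]'
python3 - <<'E'
from h import *
go(.0806,.083,.05)
i=eyes.get_image("scene"); cv2.imwrite("pics/s2.png",cv2.resize(i["color"][100:280,150:390,::-1],None,fx=3,fy=3))
E
```

```text
time: 3.32
eef_pos: [0.6397, -0.0367, 0.0505]
eef_rot: [2.041, 2.387, 0.003]
wrist_force: [0.5, -0.3, 0.5]
width: 0.0159
gripper_force: 0.1
shift [ 0.0968 -0.0003  0.0006] spin -0.0026 board now [ 0.0806 -0.0138] 0.0505 F [ 0.5 -0.3  0.5] 0.01594748143995092 3.325
```

View pics/s2.png

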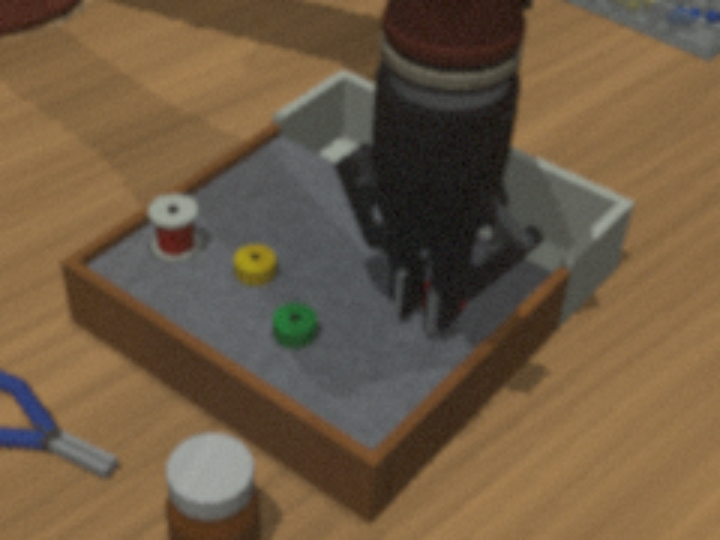

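Red is visible between the fingers at (435,295) and is being pushed, centred in its lane. I continue over the edge and then lift.

```bash
python3 -m crank '[[0.015,0,0,0],[0.03,0,0,0],[0.045,0,0,0],[0.06,0,0,0],[0.072,0,0,0],[0.084,0,0,0],[0.096,0,0,0],[0.096,0,0,0],[0.096,0,-0.06,0],[0.06,0,-0.06,0]]'
python3 - <<'E'
from h import *
go(-.0285,-.0809,.11)
E
```

```text
time: 4.62
eef_pos: [0.6336, 0.0235, 0.1138]
eef_rot: [2.033, 2.388, 0.013]
wrist_force: [0.6, -0.4, 0.3]
width: 0.0158
gripper_force: 0.0
shift [-0.1274 -0.1129  0.0025] spin 0.0019 board now [0.0842 0.0467] 0.1138 F [ 0.6 -0.4  0.3] 0.01580376507021235 4.625
```

```bash
python3 -m crank '[[-0.06,-0.05,0,0],[-0.11,-0.1,0,0],[-0.129,-0.11,0,0],[-0.129,-0.11,0,0],[-0.129,-0.11,0,0]]'
python3 - <<'E'
from h import *
i=eyes.get_image("scene"); cv2.imwrite("pics/s3.png",cv2.resize(i["color"][100:280,150:390,::-1],None,fx=3,fy=3))
go(-.0285,-.0809,.05)
E
```

```text
time: 5.25
eef_pos: [0.5415, -0.124, 0.1094]
eef_rot: [2.044, 2.385, 0.001]
wrist_force: [0.9, -0.3, -0.8]
width: 0.0157
gripper_force: 0.0
shift [0.0026 0.0011 0.0593] spin -0.0028 board now [-0.0296 -0.0835] 0.1093 F [0.3 0.9 0.1] 0.016191795594647458 5.3
```

View pics/s3.png

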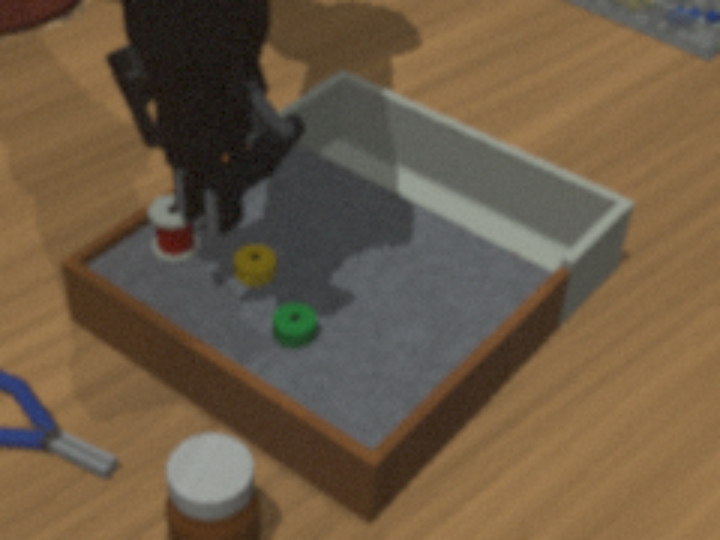

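Red is gone from the deck. The fingers are at (205,220), and projected down they land behind yellow (255,265), clear of the spool (173,225).

```bash
python3 -m crank '[[0.001,0.001,0.03,0],[0.001,0.001,0.059,0],[0.001,0.001,0.059,0],[0.016,0.001,0.059,0],[0.031,0.001,0.059,0],[0.046,0.001,0.059,0],[0.061,0.001,0.059,0],[0.076,0.001,0.059,0],[0.091,0.001,0.059,0],[0.106,0.001,0.059,0]]'
python3 -c "from h import *;go(-.0285,.083,.05)"
```

```text
time: 6.55
eef_pos: [0.5256, -0.0182, 0.0503]
eef_rot: [-2.044, -2.386, 0.0]
wrist_force: [-0.2, 0.6, 0.1]
width: 0.0159
gripper_force: 0.1
shift [0.0605 0.0003 0.0003] spin -0.0042 board now [-0.0291  0.0225] 0.0503 F [-0.2  0.6  0.1] 0.015889058898881855 6.55
```

```bash
python3 -m crank '[[0.014,0,0,0],[0.028,0,0,0],[0.041,0,0,0],[0.051,0,0,0],[0.061,0,0,0],[0.061,0,0,0],[0.061,0,-0.06,0],[0.061,0,-0.06,0],[0.03,0.02,-0.06,0],[0,0.04,-0.06,0]]'
python3 - <<'E'
from h import *
i=eyes.get_image("top"); cv2.imwrite("pics/t4.png",cv2.resize(i["color"][110:330,120:400,::-1],None,fx=2.6,fy=2.6))
for n,v in beads(i).items(): print(n,v,M.T@(v[2]-Q))
print('ref',M.T@(ray(i,(281,185.5),.055)-Q))
go(.030,-.105,.11)
E
```

```text
time: 7.8
eef_pos: [0.5655, -0.0137, 0.11]
eef_rot: [-2.043, -2.386, 0.0]
wrist_force: [0.6, -0.6, 0.1]
width: 0.0163
gripper_force: 0.0
red (array([217.4, 172.2]), np.int32(17), array([0.63359432, 0.00346248])) [0.0809705  0.02686728]
green (array([274.8, 184.5]), np.int32(4), array([ 0.59968942, -0.0939171 ])) [ 0.03214227 -0.06395193]
ref [ 0.02745038 -0.07394683]
shift [-0.1185  0.0173  0.0014] spin -0.0103 board now [0.0139 0.0137] 0.1106 F [ 4.  -4.5  0.9] 0.016137696647601528 7.85
```

View pics/t4.png

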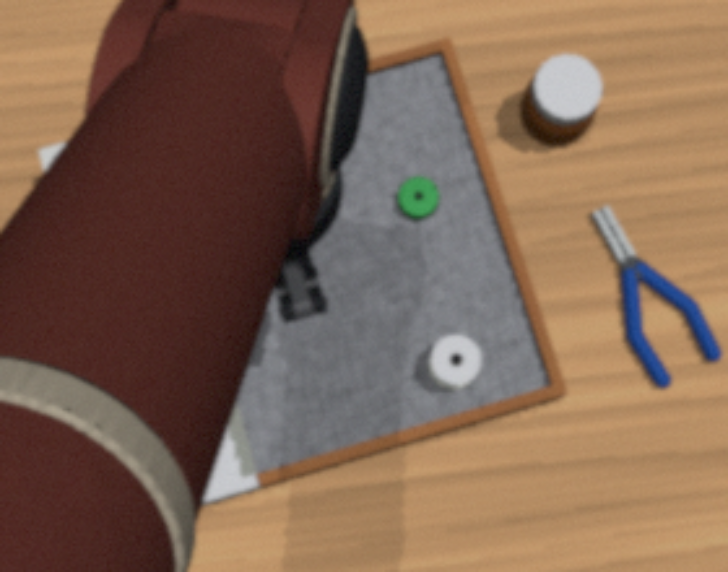

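Yellow is off the deck. Green is at crop (418,197), which is image (280.8,185.8) and board (0.028,-0.074). The spool is still in place.

```bash
python3 -m crank '[[-0.06,0.015,0,-0.005],[-0.11,0.015,0,-0.005],[-0.119,0.015,0,-0.005],[-0.119,0.015,0,-0.005],[-0.119,0.015,0,-0.005],[-0.119,0.015,0,-0.005]]'
python3 - <<'E'
from h import *
i=eyes.get_image("scene"); cv2.imwrite("pics/s5.png",cv2.resize(i["color"][100:280,150:390,::-1],None,fx=3,fy=3))
go(.028,-.105,.05)
E
```

```text
time: 8.6
eef_pos: [0.5984, -0.1261, 0.1101]
eef_rot: [-2.034, -2.393, -0.001]
wrist_force: [0.1, 0.5, -0.2]
width: 0.0161
gripper_force: 0.0
shift [-0.0092  0.0022  0.0602] spin 0.0033 board now [ 0.0258 -0.0959] 0.1103 F [-0.2  0.3  0.7] 0.016354804311891076 8.65
```

View pics/s5.png

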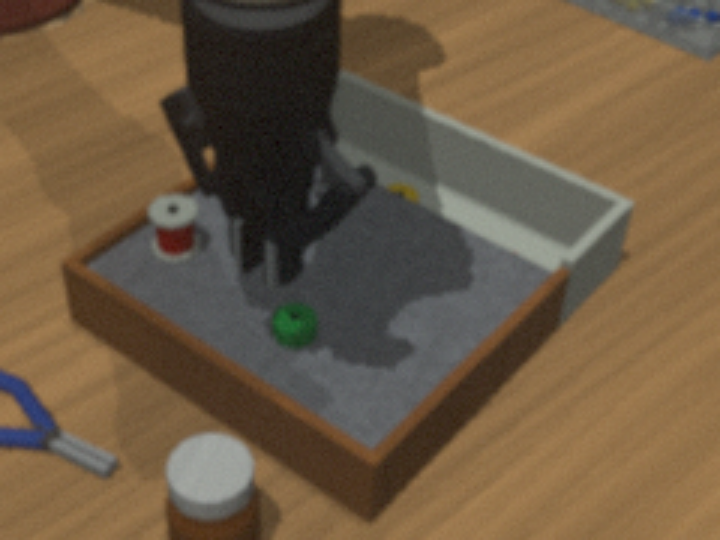

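Yellow shows in the tray at (403,193). Green (295,325) is untouched. I shift 9 mm further back, then descend and push.

```bash
python3 -m crank '[[-0.009,0.002,0,0.003],[-0.009,0.002,0.03,0.003],[-0.009,0.002,0.06,0.003],[-0.009,0.002,0.06,0.003],[0.006,0.002,0.06,0.003],[0.021,0.002,0.06,0.003],[0.036,0.002,0.06,0.003],[0.051,0.002,0.06,0.003],[0.066,0.002,0.06,0.003],[0.081,0.002,0.06,0.003]]'
python3 - <<'E'
from h import *
go(.028,.083,.05)
i=eyes.get_image("scene"); cv2.imwrite("pics/s6.png",cv2.resize(i["color"][100:280,150:390,::-1],None,fx=3,fy=3))
E
```

```text
time: 9.9
eef_pos: [0.5874, -0.0469, 0.0504]
eef_rot: [2.041, 2.388, 0.0]
wrist_force: [-0.4, -0.6, 0.6]
width: 0.0159
gripper_force: 0.1
shift [0.0985 0.0004 0.0004] spin -0.0019 board now [ 0.0274 -0.0155] 0.0504 F [-0.4 -0.6  0.6] 0.015906819965754448 9.9
```

View pics/s6.png

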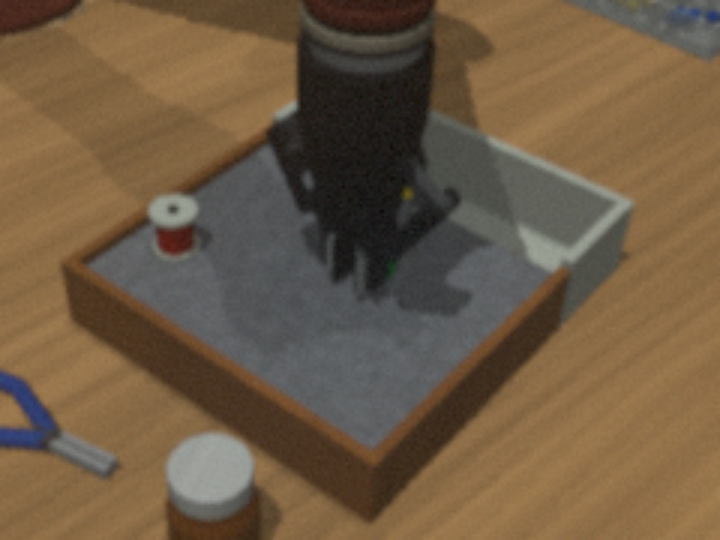

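Green shows at (390,268), just in front of the fingers. I push on over the edge and lift clear.

```bash
python3 -m crank '[[0.015,0,0,0],[0.03,0,0,0],[0.045,0,0,0],[0.06,0,0,0],[0.072,0,0,0],[0.084,0,0,0],[0.097,0,0,0],[0.097,0,0,0],[0.097,0,-0.06,0],[0.097,0,-0.12,0]]'
python3 -m crank '[[0.06,0,-0.04,0],[0.12,0,-0.06,0],[0.18,0,-0.06,0],[0.24,0,-0.06,0],[0.3,-0.05,-0.06,0],[0.36,-0.1,-0.06,0],[0.4,-0.1,-0.06,0],[0.4,-0.1,-0.06,0],[0.4,-0.1,-0.06,0],[0.4,-0.1,-0.06,0]]'
python3 - <<'E'
from h import *
go(0,0,.2)
i=eyes.get_image("top"); cv2.imwrite("pics/t7.png",cv2.resize(i["color"][110:330,120:400,::-1],None,fx=2.6,fy=2.6))
for n,v in beads(i,.012).items(): print(n,v,M.T@(v[2]-Q))
E
```

```text
time: 11.2
eef_pos: [0.5721, 0.0469, 0.1711]
eef_rot: [-2.043, -2.386, 0.003]
wrist_force: [0.7, 0.6, 0.0]
width: 0.0158
gripper_force: 0.0
time: 12.45
eef_pos: [0.4134, 0.425, 0.2305]
eef_rot: [2.046, 2.382, -0.0]
wrist_force: [0.9, -0.6, 0.2]
width: 0.0161
gripper_force: 0.0
shift [-0.4773  0.0731  0.0313] spin -0.0065 board now [-0.0701  0.4779] 0.2305 F [ 0.9 -0.6  0.2] 0.016114729053131185 12.45
red (array([185.4, 186.6]), np.int32(81), array([0.62517264, 0.06676218])) [0.08263011 0.09070318]
yellow (array([189.8, 247.3]), np.int32(145), array([0.51324174, 0.06837018])) [-0.02764857  0.10993141]
green (array([182. , 218.3]), np.int32(81), array([0.56716638, 0.07779547])) [0.02708759 0.11074038]
```

View pics/t7.png

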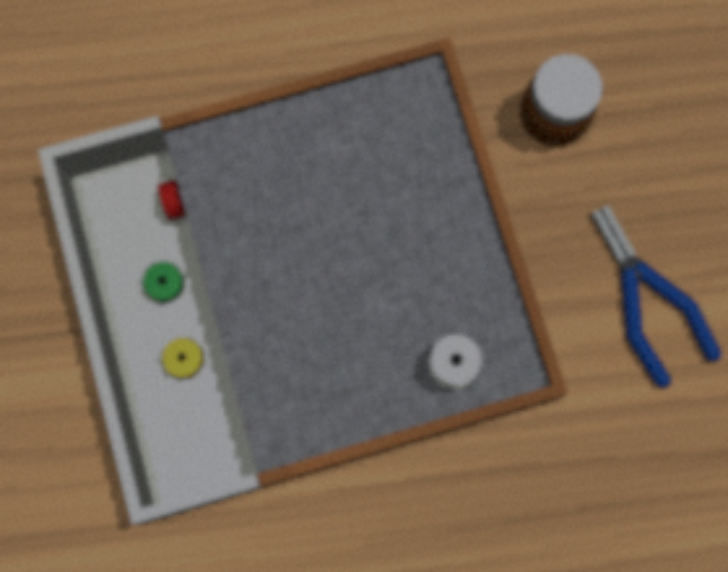

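All three beads are in the tray: red on edge at (172,200), green at (163,281) and yellow at (182,357). The spool, jar and pliers haven't moved, and the arm is clear.

```bash
python3 -c "from workcell import robot;print(robot.hand_in())"
```

```text
the job is handed in; nothing more can be done
None
```

I swept the red, yellow and green beads over the board's open edge and all three lie in the catch tray (red came to rest on its edge), with the spool, jar and pliers left in place; the job was handed in at about 12.5 s.

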